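Rock the brass coin out of the bottle neck

ROBOT

A 6-joint arm with a two-finger parallel gripper is mounted at the origin on the work surface. World frame = base frame: x ahead of the robot, y to its left, z up, the work surface at z = 0. Lengths are in m, angles in degrees, forces in N, time in s.
With the tool pointing down it reaches from about 0.35 to 0.875 m from the base axis. Payload 4.2 kg.
Tool frame: the origin (TCP) lies midway between the tips of the shut fingers; the grasp point (between the pads) lies 19 mm behind it; z points along the fingers, y is the line along which they close (so a half turn about z gives the same grasp; the last joint's range is limited). The gripper opens to 87 mm and grips with 3 to 60 N. Pads are 19 mm wide; open, the fingers measure 117 mm over their backs; the gripper's body (75 mm by 190 mm) begins 51 mm behind the grasp point.
Start: joints at [84.431, 22.042, 0.453, 0, -68.411, -14.817], TCP at [0.218, 0.586, 0.223] pointing down, gripper open.
Joint ranges: [-179.83, 179.83], [-69.29, 118.12], [-61.27, 80.66], [-181.25, 117.63], [-171.15, -9.14], [-177.46, 177.46]. Speed limits (degrees/s): [159.86, 159.86, 180, 180, 180, 180].

INTERFACE

Orientations are given as a 3x3 rotation matrix whose columns are the frame's x, y, z axes.
In Python, from station import r, cams gives the robot as it stands.
- The arm moves only by the tool play_rows, never from a script. Its argument "commands" is text: rows parted by semicolons, each of 6 numbers parted by spaces: the shift along the world's x, y, z normalised to -1 to 1, where 1 is 30 mm, then the turn, a rotation vector about the world's x, y, z normalised to -1 to 1, where 1 is 0.15 rad. A call has 1 to 20 rows; each row shifts and turns the commanded pose from where the row before left it; what a row does not reach is not made up. A row lasts 1/10 s, in which the tool goes at most 50 mm and 8.59 degrees, less where a joint would pass 70% of its speed; a pose out of reach is approached as far as the arm can. A call with a number of a shift or a turn outside -1 to 1 is refused whole. A call with a gripper value outside its range is refused whole. "grip" is the finger opening in mm, from 0 to 87, set as the call begins (left out, the last holds). The fingers move at their own pace and stop on an object; the grip force is fixed at half the most. Time passes only in rows, so rows that do not move let the fingers close. It gives the time, the measured TCP pose, the force, the opening and the grip force at its end, in the units of the state.
- r.sense(): the state, without advancing time (a new reading comes with each control period).
- cams.capture(name): name is "side" or "top" or "wrist"; returns (picture, depth): 480x640x3 uint8, blue, green, red; 480x640 float32, m along the optical axis (not along the pixel's ray), 0 where there is no reading.
- cams.camera_info(name): a dict with "mtx" (3x3 intrinsics, pixels), "k1" (the pictures are not rectified: a ray, as slopes to the right and down, at radius r is drawn at 1 + k1 r^2 times it, then the intrinsics apply), "R" (3x3) and "t" (3): a world point X has camera coordinates R X + t. Camera axes: x right, y down, z forward; pixel columns grow to the right and rows downward; lengths in m; the calibration is good to about 2 mm. A picture is of the moment at which its call begins: read the wrist's pose just before it. camera_info takes no time and is no camera call; for the wrist camera it gives the pose at the moment of the call.
- r.finish_job(): hands the job in; it is judged then, once.
The state is a dict: "time_s": time; "joints": joint angles; "joint_velocities": joint speeds; "effort": joint torques, N m; "tcp_pos": TCP position; "ee_rot": TCP orientation; "wrist_force": force on the tool from outside, world axes, zero at the start; "moment": the same for the moment, N m; "gripper_width": opening from 0.0 (shut) to 1.0 (fully open); "gripper_force": force on a finger pad.
Only numpy, scipy, OpenCV 4.12 (cv2) and the standard library are available. Lean on these libraries where they do the work, as an engineer would, in place of code of your own. Each camera call takes 0.05 s, during which the arm holds its last target. There are 200 camera calls.

TASK

A brass coin is caught in the neck of the upside-down clear bottle with the red tab. Rock that bottle side to side on its pivot until the coin drops into the black dish below, then leave the bottle standing straight and let go. Leave the other bottle, with the blue tab and the silver coin, alone.

Things in the scene. Friction and masses are not known exactly. Their poses are not given: they have to be found in the camera images.
- tab_a (a point): Centre of the RED tab (16 mm thick along x, 30 along y, 45 tall) atop a flat clear bottle hung neck-down, 14 thick. Axes turn with the bottle: x = pivot axis (level), y across it, z from mouth to tab, upright when straight. Pivot 108.5 below the tab centre along z, 75 above the table. Rocks 45 deg either way with 1 N at the tab, stays where left. Post on the -x side, 85 high.
- coin_a_center (a point): Centre of the brass coin, 20 mm across, 5 thick, on edge about 98 above the table on the upper of two ledges in the neck: upper on the -y wall, lower 33 below on the +y wall, each sloping 14 deg down to its wall. Leaning the tab 30 to 40 deg to +y for a second rolls it to the lower ledge, then as far to -y rolls it out. In the dish it is 12 to 20 above the table.
- dish_a (a point): Centre of the inner floor of the round black ceramic dish straight below the red-tabbed bottle's pivot, fixed to its stand; floor 10 mm above the table, inside radius 50 at the floor and 56 at the rim, rim 24 above the table. Axes as those of the upright bottle.
- tab_b (a point): Centre of the BLUE tab of a second, like bottle on a like stand, with a silver coin in its neck: leave alone. Both bottles: body 80 mm wide (y) from 22 to 58 below the tab centre, tapering to a neck 46 wide from 78 below it down to the mouth 146 below the tab centre. Axes as for the red one.
Not all that is in view belongs to the job. What is shaped like the part that bears tab_a but brown, green or pink is not meant.

How it is judged:
By the outcome, as a careful person would: the job done as asked, in the order asked, and still so for the second after the job is handed in, with the robot touching nothing.
It also fails if it takes over 48 s, if anything falls off the work surface, if the arm or the gripper's body presses on something with over 40 N, if the wrist force passes 120 N, or if a joint passes its speed limit or range.

## Working session

There is one attempt and no reset: what is moved stays moved. The work goes in short steps, Python scripts to look and compute and a tool call to move; the robot and the scene stay as the last step left them, time stands still between calls to the robot, and variables do not carry over. Pictures are saved under pics/ and viewed, at most 10 in all, crops included, and the job is handed in when it is done.

Besides the shell and the picture viewer there is one more tool, called as name(argument=value, ...), one argument or row to a line, values as JSON. play_rows: Moves the arm, as the interface text tells. Scaled input: -1 to 1 covers 30 mm each way for a shift and 0.15 rad each way for a turn. Its arguments: {"type":"object","properties":{"commands":{"type":"string"},"grip":{"type":"number"}},"required":["commands"]}

```bash
mkdir -p pics; ls; cat > h.py <<'E'
import numpy as np,cv2
from station import r,cams
def pt(name,u,v,info=None,depth=None,z=None):
    i=info or cams.camera_info(name); K=np.array(i["mtx"]);R=np.array(i["R"]);t=np.array(i["t"]).ravel()
    p=cv2.undistortPoints(np.array([[[u,v]]],float),K,np.array([i["k1"],0,0,0.]))[0,0] 
    d=np.array([p[0],p[1],1.])
    C=-R.T@t; w=R.T@d
    if depth is not None: return C+w*depth
    if z is not None: return C+w*(z-C[2])/w[2]
    return C,w/np.linalg.norm(w)
E
python3 - <<'E'
from h import *
for n in("side","top"):
    p,d=cams.capture(n); cv2.imwrite(f"pics/{n}0.png",p); np.save(f"{n}0.npy",d)
    i=cams.camera_info(n);print(n,i)
s=r.sense();print(s["time_s"],s["ee_rot"])
E
```

```text
pics
side {'mtx': array([[560.89102126,   0.        , 317.04613258],
       [  0.        , 560.89102126, 241.64975385],
       [  0.        ,   0.        ,   1.        ]]), 'k1': -0.09357732259149072, 'R': array([[ 0.75861193, -0.65134743,  0.01595222],
       [-0.3813561 , -0.46374355, -0.79969334],
       [ 0.52827594,  0.60057343, -0.60019671]]), 't': array([-0.32809043,  0.3237406 ,  0.78860287])}
top {'mtx': array([[567.45865426,   0.        , 322.68113613],
       [  0.        , 567.45865426, 250.19232767],
       [  0.        ,   0.        ,   1.        ]]), 'k1': 0.016008734267615683, 'R': array([[ 1.41779503e-02, -9.99899473e-01, -1.72565481e-04],
       [-9.98574299e-01, -1.41502774e-02, -5.14697968e-02],
       [ 5.14621808e-02,  9.02055677e-04, -9.98674537e-01]]), 't': array([0.07639325, 0.48723279, 1.24998438])}
0.1 [[ 9.37318927e-01 -3.48472270e-01 -5.54171605e-04]
 [-3.48472686e-01 -9.37317073e-01 -1.86869398e-03]
 [ 1.31753526e-04  1.94467590e-03 -9.99998100e-01]]
```

View pics/side0.png

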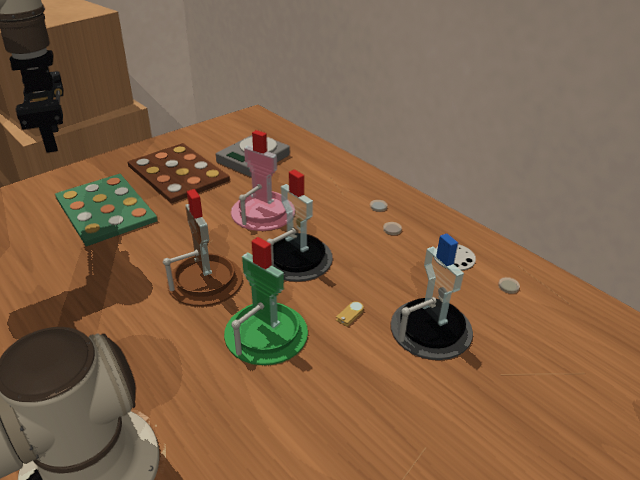

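View pics/top0.png

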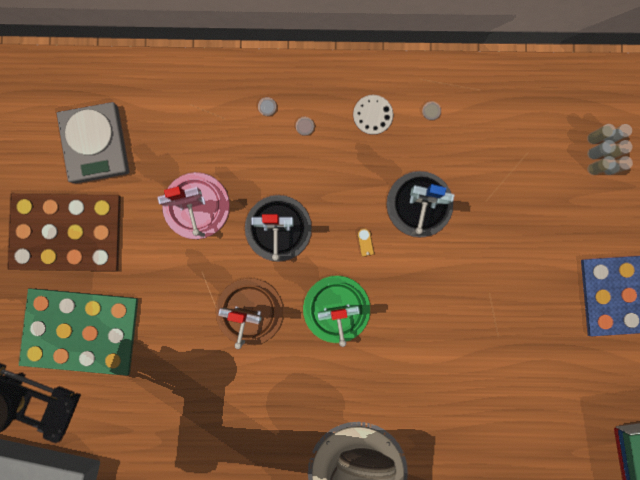

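Candidates with red tabs, in top pixels and then side pixels:
- pink (180,193)/(260,140)
- clear over the black dish (270,219)/(297,183)
- brown (237,317)/(195,204)
- green (339,314)/(262,253)

The blue-tabbed clear bottle is at (437,190)/(447,250). I choose the clear one with the black dish, and will check it in a close crop while measuring.

```bash
python3 - <<'E'
from h import *
T=cv2.imread("pics/top0.png");S=cv2.imread("pics/side0.png")
dt=np.load("top0.npy");ds=np.load("side0.npy")
def red(im,x0,y0,x1,y1):
    b,g,rr=[im[...,k].astype(int) for k in range(3)]
    m=((rr>110)&(g<60)&(b<60)); k=np.zeros_like(m);k[y0:y1,x0:x1]=1;return m&k
mt=red(T,245,200,300,240);ms=red(S,280,165,310,200)
for n,m,d in(("top",mt,dt),("side",ms,ds)):
    v,u=np.nonzero(m);P=np.array([pt(n,a,b,depth=d[b,a]) for a,b in zip(u,v) if d[b,a]>0])
    print(n,len(u),u.mean(),v.mean(),cv2.minAreaRect(np.c_[u,v].astype(np.float32)),P.mean(0),P.min(0),P.max(0))
    print(' pct',np.percentile(P,[5,50,95],axis=0))
# triangulate tab centroid
def rays(a,b):
    (c1,d1),(c2,d2)=a,b
    s=np.linalg.lstsq(np.c_[d1,-d2],c2-c1,rcond=None)[0];return (c1+s[0]*d1+c2+s[1]*d2)/2,np.linalg.norm(c1+s[0]*d1-c2-s[1]*d2)
v,u=np.nonzero(mt);v2,u2=np.nonzero(ms)
print("tri",rays(pt("top",u.mean(),v.mean()),pt("side",u2.mean(),v2.mean())))
# dish: gray ring outer
hsv=cv2.cvtColor(T,cv2.COLOR_BGR2HSV)
m=((hsv[...,1]<70)&(hsv[...,2]<110)).astype(np.uint8);k=np.zeros_like(m);k[190:265,240:316]=1;m*=k
c=max(cv2.findContours(m,0,1)[0],key=cv2.contourArea);print("ell",cv2.fitEllipse(cv2.convexHull(c)))
e=cv2.fitEllipse(cv2.convexHull(c))[0];print("dish",pt("top",*e,z=.008))
A=cv2.resize(S[150:290,240:350],None,fx=3.6,fy=3.6,interpolation=2);B=cv2.resize(T[185:270,240:320],None,fx=4.6,fy=4.6,interpolation=2)
h=max(A.shape[0],B.shape[0]);f=lambda a:cv2.copyMakeBorder(a,0,h-a.shape[0],0,0,0)
cv2.imwrite("pics/c1.png",np.hstack([f(A),f(B)]));print(h,A.shape,B.shape)
E
```

```text
top 135 269.77037037037036 217.9037037037037 ((269.5, 218.0), (8.0, 15.0), 90.0) [0.5384592  0.18620687 0.18298084] [0.52760269 0.17020302 0.00500742] [0.56636495 0.22019407 0.20971673]
 pct [[0.52819075 0.17160372 0.00863931]
 [0.53574419 0.18553045 0.20466089]
 [0.56576779 0.20526569 0.20767847]]
side 67 295.8955223880597 173.71641791044777 ((295.8676452636719, 173.72059631347656), (13.548388481140137, 5.487954616546631), 30.963756561279297) [0.53212003 0.18232966 0.20559462] [0.52644633 0.16742662 0.20130583] [0.54067935 0.19736228 0.20769335]
 pct [[0.52665476 0.17024511 0.20270681]
 [0.53217043 0.18183181 0.20589724]
 [0.53898826 0.19486909 0.20727858]]
tri (array([0.53531112, 0.18474899, 0.20329206]), np.float64(0.001909522582932663))
ell ((277.81036376953125, 227.78955078125), (65.3404541015625, 66.01199340820312), 86.76075744628906)
dish [0.53509517 0.18438353 0.008     ]
504 (504, 396, 3) (391, 368, 3)
```

View pics/c1.png

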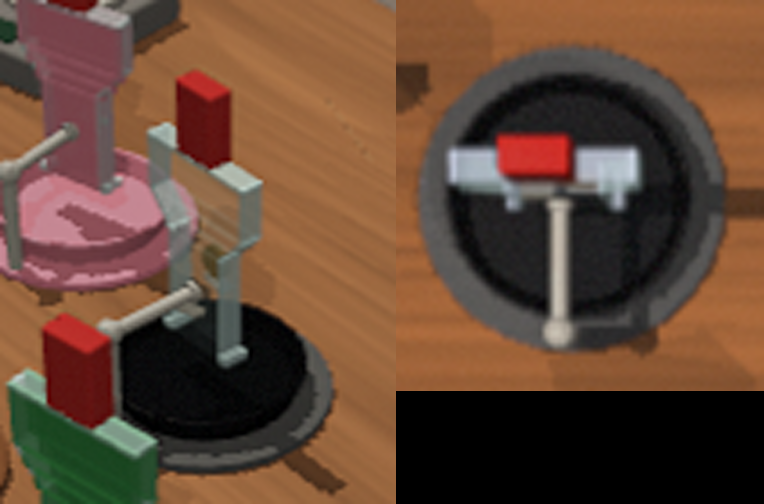

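The crop shows the clear bottle with its red tab at crop (203,118) and the brass coin in its neck at (213,260). It stands over the black dish, with its post on the robot's side. So its axes are close to the world axes, and it stands straight: the tab top is at y .185 and the dish at .184. The plan is to grip the tab across x with the tool vertical, then swing in y–z about the pivot at (.535, .1845, .075).

play_rows(
  commands="0.7 -0.9 0.6 0 0 -0.9;0.7 -0.9 0.6 0 0 -0.9;0.7 -0.9 0.6 0 0 -0.9;0.7 -0.9 0.1 0 0 -0.9;0.7 -0.9 0 0 0 -0.9;0.7 -0.9 0 0 0 -0.9;0.7 -0.9 0 0 0 -0.9;0.7 -0.9 0 0 0 -0.9;0.7 -0.9 0 0 0 -0.9;0.7 -0.9 0 0 0 0;0.7 -0.9 0 0 0 0;0.7 -0.9 0 0 0 0;0.7 -0.9 0 0 0 0;0.7 -0.9 0 0 0 0;0.77 -0.8 0 0 0 0;0 0 0 0 0 0",
  grip=87,
)

```text
time_s: 1.7
tcp_pos: [0.5363, 0.1813, 0.2786]
ee_rot: [[-0.004, -1.0, -0.001], [-1.0, 0.004, -0.001], [0.001, 0.001, -1.0]]
wrist_force: [0.3, 0.2, -0.3]
gripper_width: 0.997
gripper_force: 0.0
```

```bash
python3 - <<'E'
from h import *
s=r.sense();print(s["time_s"],s["tcp_pos"],s["ee_rot"],s["wrist_force"])
i=cams.camera_info("wrist");p,d=cams.capture("wrist");cv2.imwrite("pics/w1.png",p)
b,g,rr=[p[...,k].astype(int) for k in range(3)]
m=((rr>110)&(g<60)&(b<60)).astype(np.uint8)
for c in cv2.findContours(m,0,1)[0]:
    if cv2.contourArea(c)<300: continue
    q=cv2.minAreaRect(c);k=np.zeros_like(m);cv2.drawContours(k,[c],-1,1,-1);v,u=np.nonzero(k*(d>0))
    P=np.array([pt("wrist",a,bb,i,depth=d[bb,a]) for a,bb in zip(u,v)]);P=P[P[:,2]>.198]
    print(q,cv2.contourArea(c))
    if len(P):print(P.mean(0),P.min(0),P.max(0)); rc=cv2.minAreaRect(P[:,:2].astype(np.float32)*1000);print(rc)
E
```

```text
1.7 [0.53627875 0.18131168 0.27856796] [[-0.00444445 -0.99998943 -0.00117594]
 [-0.99998936  0.00444589 -0.00123035]
 [ 0.00123557  0.00117046 -0.99999855]] [ 0.32799873  0.15782529 -0.28961762]
((587.5374145507812, 60.3427848815918), (48.50766372680664, 23.066116333007812), 87.45519256591797) 985.5
[0.35729047 0.05106789 0.20772309] [0.34699751 0.03602541 0.20467477] [0.36670135 0.06647193 0.21017368]
((356.7622985839844, 51.080909729003906), (16.009870529174805, 29.47095489501953), 8.788548469543457)
```

View pics/w1.png

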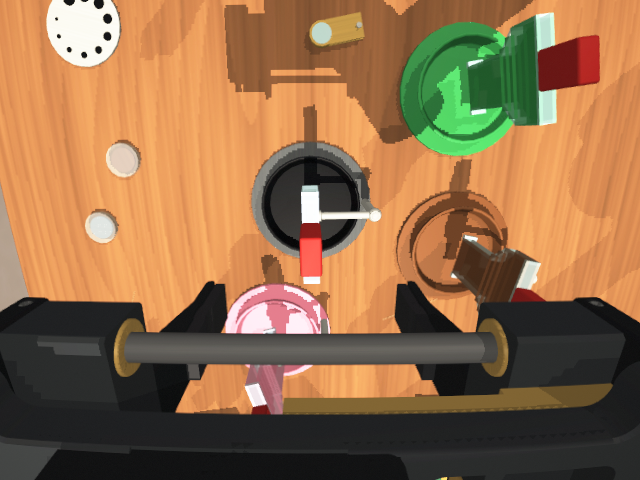

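The wrist view shows the red tab at (311,255), centred between the fingers (x about 311) and square to them. The rod runs to the right, toward −x. I'll measure it once and then go down.

```bash
python3 - <<'E'
from h import *
i=cams.camera_info("wrist");p,d=cams.capture("wrist")
b,g,rr=[p[...,k].astype(int) for k in range(3)]
m=((rr>150)&(g<120)&(b<120)&(rr-g>120)); k=np.zeros_like(m);k[215:300,285:340]=1
v,u=np.nonzero(m&k&(d>0));P=np.array([pt("wrist",a,bb,i,depth=d[bb,a]) for a,bb in zip(u,v)])
print(len(P));Q=P[P[:,2]>.2];print(len(Q),Q.mean(0),np.percentile(Q,[2,98],axis=0),cv2.minAreaRect(Q[:,:2].astype(np.float32)*1000))
E
```

```text
842
841 [0.53567172 0.18332834 0.2076174 ] [[0.52854693 0.16971753 0.20610578]
 [0.54298026 0.19772143 0.20897106]] ((535.6472778320312, 183.7696533203125), (15.478433609008789, 29.30739974975586), 1.6236090660095215)
```

play_rows(
  commands="0 0.08 -0.8 0 0 0;0 0 -0.8 0 0 0;0 0 -0.8 0 0 0;0 0 -0.7 0 0 0;0 0 -0.45 0 0 0;0 0 0 0 0 0",
)

```text
time_s: 2.4
tcp_pos: [0.5327, 0.1865, 0.1708]
ee_rot: [[0.001, -1.0, -0.005], [-1.0, -0.001, -0.002], [0.002, 0.005, -1.0]]
wrist_force: [-0.3, -0.6, -0.1]
gripper_width: 1.0
gripper_force: 0.0
```

play_rows(
  commands="0 0 0 0 0 0;0 0 0 0 0 0;0 0 0 0 0 0;0 0 0 0 0 0;0 0 0 0 0 0;0 0 0 0 0 0;0 0 0 0 0 0;0 0 0 0 0 0",
  grip=8,
)

```text
time_s: 3.2
tcp_pos: [0.5348, 0.1862, 0.173]
ee_rot: [[-0.0, -1.0, -0.0], [-1.0, 0.0, -0.0], [0.0, 0.0, -1.0]]
wrist_force: [0.3, 0.4, 0.0]
gripper_width: 0.357
gripper_force: 0.0
```

play_rows(
  commands="0 0 0 0 0 0;0 0 0 0 0 0;0 0 0 0 0 0;0 0 0 0 0 0;0 0 0 0 0 0;0 0 0 0 0 0;0 0 0 0 0 0;0 0 0 0 0 0",
)

```text
time_s: 4.0
tcp_pos: [0.5362, 0.1867, 0.1732]
ee_rot: [[0.001, -1.0, 0.003], [-1.0, -0.001, 0.001], [-0.001, -0.003, -1.0]]
wrist_force: [5.5, -0.7, -3.5]
gripper_width: 0.185
gripper_force: 30.0
```

play_rows(
  commands="0 0.34 -0.015 0 0 0;0 0.337 -0.045 0 0 0;0 0.333 -0.073 0 0 0;0 0.323 -0.1 0 0 0;0 0.313 -0.13 0 0 0;0 0.303 -0.16 0 0 0;0 0.287 -0.18 0 0 0;0 0.11 -0.08 0 0 0;0 0 0 0 0 0;0 0 0 0 0 0;0 0 0 0 0 0;0 0 0 0 0 0;0 0 0 0 0 0;0 0 0 0 0 0;0 0 0 0 0 0;0 0 0 0 0 0;0 0 0 0 0 0;0 0 0 0 0 0;0 0 0 0 0 0;0 0 0 0 0 0",
)

```text
time_s: 6.0
tcp_pos: [0.5351, 0.2559, 0.1493]
ee_rot: [[0.0, -1.0, 0.0], [-1.0, -0.0, -0.001], [0.001, -0.0, -1.0]]
wrist_force: [4.5, -2.7, -2.5]
gripper_width: 0.183
gripper_force: 30.0
```

```bash
python3 - <<'E'
from h import *
p,d=cams.capture("side");cv2.imwrite("pics/s1.png",cv2.resize(p[110:300,200:400],None,fx=3,fy=3,interpolation=2))
E
```

```text
(no output)
```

View pics/s1.png

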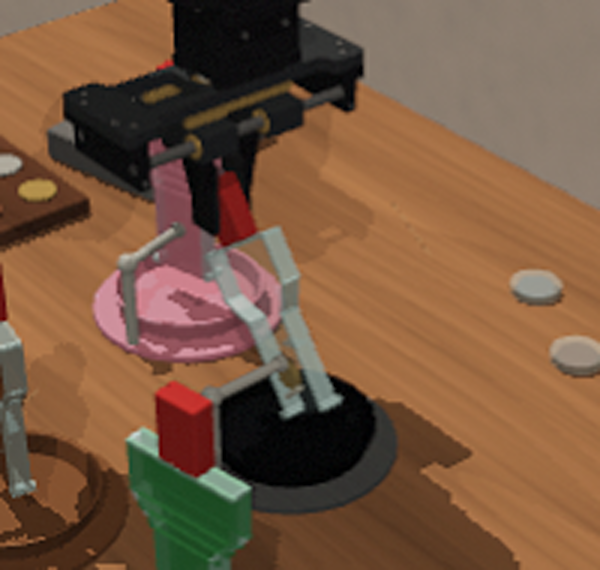

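The tab leans well toward +y. The coin, at crop (290,373), is now low in the neck near the +y wall, so it is on the lower ledge. Next I swing as far to −y.

play_rows(
  commands="0 -0.11 0.08 0 0 0;0 -0.287 0.18 0 0 0;0 -0.303 0.16 0 0 0;0 -0.313 0.13 0 0 0;0 -0.323 0.1 0 0 0;0 -0.333 0.073 0 0 0;0 -0.337 0.045 0 0 0;0 -0.34 0.015 0 0 0;0 -0.34 -0.015 0 0 0;0 -0.337 -0.045 0 0 0;0 -0.333 -0.073 0 0 0;0 -0.323 -0.1 0 0 0;0 -0.313 -0.13 0 0 0;0 -0.303 -0.16 0 0 0;0 -0.287 -0.18 0 0 0;0 -0.11 -0.08 0 0 0;0 0 0 0 0 0;0 0 0 0 0 0;0 0 0 0 0 0;0 0 0 0 0 0",
)

```text
time_s: 8.05
tcp_pos: [0.5373, 0.1159, 0.1514]
ee_rot: [[0.001, -1.0, 0.006], [-1.0, -0.001, 0.001], [-0.001, -0.006, -1.0]]
wrist_force: [6.7, -0.4, 1.5]
gripper_width: 0.181
gripper_force: 30.0
```

play_rows(
  commands="0 0 0 0 0 0;0 0 0 0 0 0;0 0 0 0 0 0;0 0 0 0 0 0;0 0 0 0 0 0;0 0 0 0 0 0;0 0 0 0 0 0;0 0 0 0 0 0;0 0 0 0 0 0;0 0 0 0 0 0",
)

```text
time_s: 9.05
tcp_pos: [0.5374, 0.1159, 0.1514]
ee_rot: [[0.001, -1.0, 0.006], [-1.0, -0.001, 0.001], [-0.001, -0.006, -1.0]]
wrist_force: [6.9, -0.4, 2.0]
gripper_width: 0.181
gripper_force: 30.0
```

```bash
python3 - <<'E'
from h import *
p,d=cams.capture("side");cv2.imwrite("pics/s2.png",cv2.resize(p[130:300,220:420],None,fx=3.5,fy=3.5,interpolation=2))
E
```

```text
(no output)
```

View pics/s2.png

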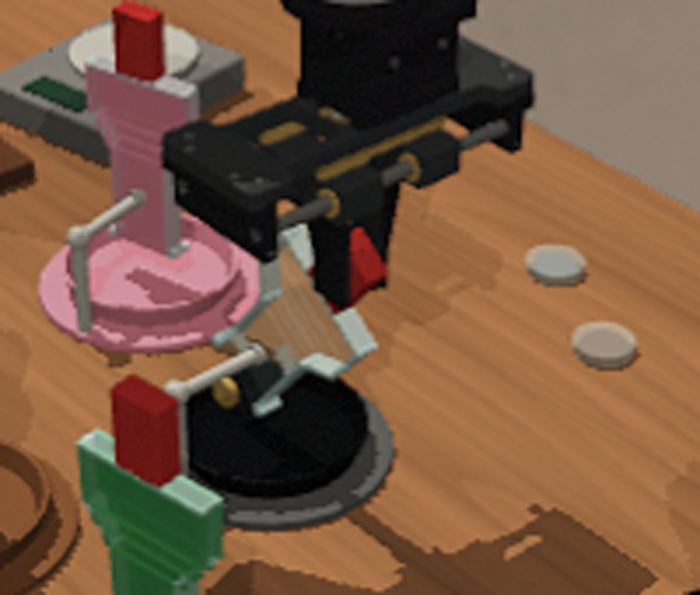

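The brass coin has left the neck and lies in the dish at crop (228,393). I bring the bottle back upright and release it.

play_rows(
  commands="0 0.11 0.06 0 0 0;0 0.287 0.16 0 0 0;0 0.303 0.15 0 0 0;0 0.313 0.125 0 0 0;0 0.323 0.1 0 0 0;0 0.333 0.073 0 0 0;0 0.337 0.045 0 0 0;0 0.34 0.015 0 0 0;0 0 0 0 0 0;0 0 0 0 0 0;0 0 0 0 0 0;0 0 0 0 0 0",
)

```text
time_s: 10.3
tcp_pos: [0.5362, 0.1856, 0.1729]
ee_rot: [[0.001, -1.0, 0.004], [-1.0, -0.001, -0.0], [0.0, -0.004, -1.0]]
wrist_force: [5.0, -0.7, 2.6]
gripper_width: 0.182
gripper_force: 30.0
```

```bash
python3 - <<'E'
from h import *
p,d=cams.capture("side");cv2.imwrite("pics/s3.png",cv2.resize(p[150:290,230:360],None,fx=4,fy=4,interpolation=2))
E
```

```text
(no output)
```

View pics/s3.png

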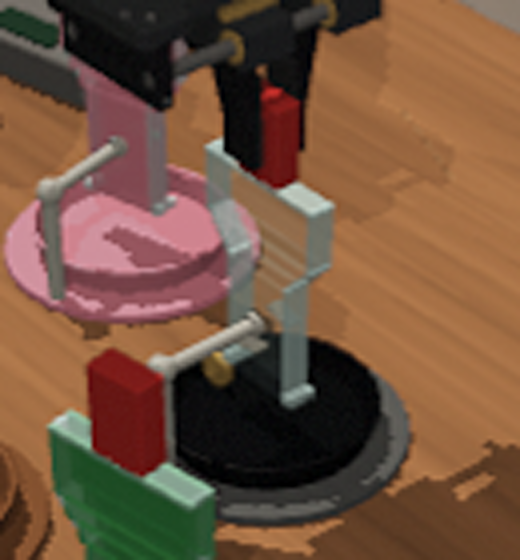

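The bottle is upright and the coin is in the dish at crop (218,368). I nudge +1 mm in y to match the grasp pose, then open and lift.

play_rows(
  commands="0 0.035 0 0 0 0;0 0 0 0 0 0;0 0 0 0 0 0",
)

```text
time_s: 10.65
tcp_pos: [0.5362, 0.1861, 0.1729]
ee_rot: [[0.001, -1.0, 0.003], [-1.0, -0.001, -0.001], [0.001, -0.003, -1.0]]
wrist_force: [6.3, -2.2, 2.7]
gripper_width: 0.18
gripper_force: 30.0
```

play_rows(
  commands="0 0 0 0 0 0;0 0 0 0 0 0;0 0 0 0 0 0;0 0 0 0 0 0;0 0 0 0 0 0;0 0 0 0 0 0;0 0 0 0 0 0;0 0 0 0 0 0;0 0 0.3 0 0 0;0 0 0.6 0 0 0;0 0 0.8 0 0 0;0 0 0.8 0 0 0;0 0 0.8 0 0 0;0 0 0.8 0 0 0;0 0 0 0 0 0;0 0 0 0 0 0",
  grip=70,
)

```text
time_s: 12.25
tcp_pos: [0.5347, 0.1874, 0.2951]
ee_rot: [[-0.0, -1.0, 0.001], [-1.0, 0.0, 0.001], [-0.001, -0.001, -1.0]]
wrist_force: [-0.4, -0.5, -0.9]
gripper_width: 0.805
gripper_force: 0.0
```

```bash
python3 - <<'E'
from h import *
i=cams.camera_info("wrist");p,d=cams.capture("wrist");S,ds=cams.capture("side");T,dt=cams.capture("top")
b,g,rr=[p[...,k].astype(int) for k in range(3)]
m=((rr>150)&(g<120)&(b<120)&(rr-g>120)); k=np.zeros_like(m);k[200:320,270:350]=1
v,u=np.nonzero(m&k&(d>0));P=np.array([pt("wrist",a,bb,i,depth=d[bb,a]) for a,bb in zip(u,v)])
Q=P[P[:,2]>.2];print("tab",len(Q),Q.mean(0),np.percentile(Q,[2,98],axis=0))
h=cv2.cvtColor(S,cv2.COLOR_BGR2HSV);m=(h[...,0]>12)&(h[...,0]<30)&(h[...,1]>90)&(h[...,2]>90)
k=np.zeros_like(m);k[228:262,265:300]=1;v,u=np.nonzero(m&k)
P=np.array([pt("side",a,bb,depth=ds[bb,a]) for a,bb in zip(u,v)]);print("coin",len(P),u.mean(),v.mean(),np.median(P,0),P.min(0),P.max(0))
A=cv2.resize(S[150:290,230:350],None,fx=3.2,fy=3.2,interpolation=2)
B=cv2.resize(p[110:320,210:410],(384,448),interpolation=2);cv2.imwrite("pics/e.png",np.hstack([A,B]))
E
```

```text
tab 757 [0.53575011 0.18183453 0.20761327] [[0.52855167 0.16826847 0.20607316]
 [0.54292307 0.19576237 0.20895105]]
coin 181 276.3646408839779 234.15469613259668 [0.5433296  0.28187647 0.00055926] [ 0.52234334  0.16801512 -0.00342665] [0.58392917 0.30442063 0.08628592]
```

View pics/e.png

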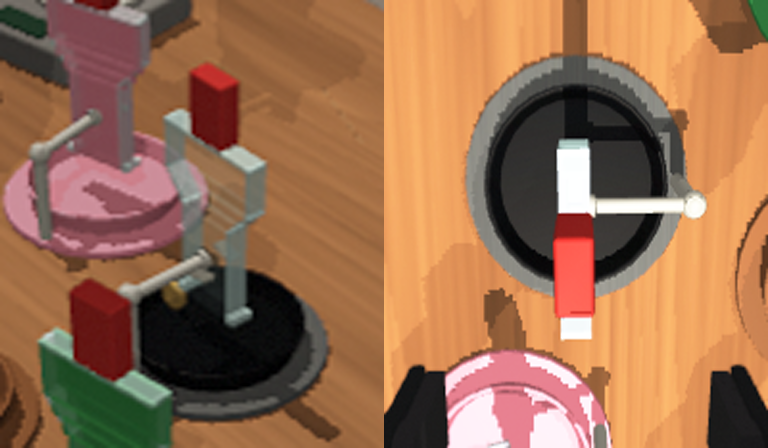

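The tab stands within about 1° of straight (a 1.7 mm shift). I check the coin's height at side pixel (285,242).

```bash
python3 - <<'E'
from h import *
S,ds=cams.capture("side")
h=cv2.cvtColor(S,cv2.COLOR_BGR2HSV)
m=(h[...,0]>12)&(h[...,0]<32)&(h[...,1]>90)&(h[...,2]>70)
k=np.zeros_like(m);k[236:250,278:292]=1;v,u=np.nonzero(m&k)
P=np.array([pt("side",a,b,depth=ds[b,a]) for a,b in zip(u,v)])
print(np.c_[u,v,(P*1000).round()].astype(int).tolist())
E
```

```text
[[283, 238, 531, 226, 30], [284, 238, 533, 226, 29], [285, 238, 535, 225, 29], [281, 239, 532, 235, 22], [282, 239, 533, 232, 23], [283, 239, 530, 225, 29], [284, 239, 532, 224, 28], [285, 239, 534, 223, 28], [281, 240, 531, 234, 20], [282, 240, 532, 231, 21], [283, 240, 532, 228, 23], [284, 240, 533, 226, 24], [285, 240, 532, 221, 27], [286, 240, 532, 217, 30], [281, 241, 533, 236, 16], [282, 241, 532, 232, 19], [283, 241, 531, 226, 22], [284, 241, 532, 224, 23], [285, 241, 534, 223, 23], [286, 241, 534, 220, 24], [287, 241, 533, 215, 28], [281, 242, 533, 237, 12], [282, 242, 532, 231, 16], [283, 242, 531, 227, 19], [284, 242, 532, 225, 20], [285, 242, 533, 222, 21], [286, 242, 533, 218, 23], [287, 242, 535, 217, 23], [281, 243, 532, 235, 11], [282, 243, 532, 231, 13], [283, 243, 532, 228, 15], [284, 243, 531, 223, 19], [285, 243, 532, 220, 20], [286, 243, 534, 219, 20], [287, 243, 534, 216, 21], [283, 244, 534, 230, 11], [284, 244, 532, 224, 15], [285, 244, 532, 220, 17], [286, 244, 531, 217, 20], [287, 244, 534, 217, 18], [284, 245, 532, 224, 12], [285, 245, 534, 224, 11], [286, 245, 531, 217, 17]]
```

The coin stands on edge on the dish floor, with its centre about (.533, .226, .020). That is within the 12–20 mm range and 41 mm from the dish centre, and it hasn't moved since it dropped. I hand in.

```bash
python3 -c "
from station import r
print(r.finish_job())"
```

```text
the job is handed in; nothing more can be done
None
```

The brass coin is in the black dish, standing on edge about 20 mm above the table. The red-tabbed bottle stands within about 1° of straight and is released, the blue one was left alone, and the job is handed in.

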